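# Let the grinding balls out of the feeder into a tray

### The job

Take the small steel tray by its black handle and stand it flat on the table centred under the outlet of the ball feeder, then let go of it. Then grip the red knob of the feeder's sprung stop plunger, pull it straight up as far as it goes and keep holding it there, so that all four steel grinding balls roll down into the tray; the program finishes while still holding the plunger up.

Things in the scene. Friction and masses are not known exactly. Their poses are not given: they have to be found in the camera images.
- tray_grip (a point): Middle of the black upright handle plate of the loose steel tray (0.16 kg), 44 mm above its underside. The plate is 12 mm thick (tray y), 24 mm wide (x), 40 mm tall, top 61 mm above the underside; it stands 76 mm from the tray's centre on its -x side. Tray axes: z up, +x from handle to centre; at the start +x points away from the robot within 20 degrees.
- tray_center (a point): Centre of the tray's inner floor, 3 mm above its underside; the tray is open-topped, 84 x 84 mm outside, 28 mm tall, walls 3 mm. Axes as for tray_grip.
- outlet (a point): Centre of the fixed ball feeder's downward mouth, 72 mm above the table; 28 mm (x) by 21 mm (y). Feeder axes: z up, +x level from the outlet to the plunger and up the channel, away from the robot within 15 degrees. Under the outlet it is free up to x = +60 mm.
- feeder: The grey and aluminium ball feeder; origin on the table straight below the outlet, axes as for outlet. Base plate 60 mm wide, 8 mm thick, x = 60 to 164 mm. Outlet front plate at x = -17 mm, 72 to 105 mm above the table. Channel 29 mm wide, rising to 130 mm height at x = 160 mm. To its right (world y = 0 to -0.3 m, x over 0.47 m) a 0.7 m tall sieve shaker is fixed: swing the arm round in front of it.
- plunger_grip (a point): Point on the axis of the red plunger knob where to grip: 158 mm above the table when down, 70 mm from the outlet along feeder +x. The neck, 22 mm in diameter, reaches 18 mm below and 11 mm above it, under a flange 30 mm wide, 6 mm thick. The grey bridge (26 x 41 mm) is 26 mm below it, with a 20 mm bush 23 mm below. An 8 mm pin below blocks the balls.
- plunger (a joint): Lift of the stop plunger in m: 0 = down in its seat hole, 0.030 = fully up at its stop. It moves straight up; a spring pulls it down with about 7 N at the bottom and 12 N at the top, so it drops back when let go. The balls can pass once it is about 20 mm up and need about 2 s to run out.
- ball_0_center (a point): Centre of steel grinding ball 0 (18 mm, 24 g). The four balls start in a row in the feeder's sloping channel, behind the plunger's pin.
- ball_1_center (a point): Centre of steel grinding ball 1 (18 mm, 24 g). The four balls start in a row in the feeder's sloping channel, behind the plunger's pin.
- ball_2_center (a point): Centre of steel grinding ball 2 (18 mm, 24 g). The four balls start in a row in the feeder's sloping channel, behind the plunger's pin.
- ball_3_center (a point): Centre of steel grinding ball 3 (18 mm, 24 g). The four balls start in a row in the feeder's sloping channel, behind the plunger's pin.

How it is judged:
By the outcome, as a careful person would: the job done as asked, in the order asked, and still so for the second after the job is handed in, while the arm keeps its last pose, push and grip.
It also fails if it takes over 54 s, if anything falls off the work surface, if the arm or the gripper's body presses on something with over 40 N, if the wrist force passes 120 N, or if a joint passes its speed limit or range.

### The arm

A 7-joint arm with a two-finger parallel gripper is mounted at the origin on a cart in front of the work surface, level with it; the furniture and walls round the work are solid. World frame = base frame: x ahead of the robot, y to its left, z up, the work surface at z = 0. Lengths are in mm, angles in rad, forces in N, time in s.
With the tool pointing down it reaches from about 400 to 900 mm from the base axis. Payload 5.5 kg.
Tool frame: the origin (TCP) lies midway between the tips of the shut fingers; the grasp point (between the pads) lies robot.pinch_z behind it (robot.pinch_z is the distance from the TCP to the grasp point, in mm); z points along the fingers, y is the direction in which the jaws open and shut (so a half turn about z gives the same grasp; the last joint's range is limited). The gripper opens to 92 mm and grips with 3 to 60 N. Pads are 19 mm wide; open, the fingers measure 130 mm over their backs; the gripper's body (75 mm by 190 mm) begins 47 mm behind the grasp point.
Start: joints at [1.575, 0.501, -0.427, 1.55, 0.221, 1.138, -0.21], TCP at [166.383, -628.345, 205.729] pointing down, gripper open.
Joint ranges: [-2.88, 2.88], [-0.31, 2.03], [-1.54, 1.56], [0.2, 2.42], [-1.41, 4.55], [0.19, 2.02], [-2.57, 2.57]. Speed limits (rad/s): [2.57, 2.57, 3.14, 3.14, 3.14, 3.14, 3.14].

### API

Orientations are given as a unit quaternion [x, y, z, w].
In Python, from rig import robot gives the robot as it stands.
- The arm moves only by the shell command python3 -m crank 'ROWS' [FORCE]. ROWS is JSON, one flat list of numbers, 7 for each row, row after row: the shift along the world's x, y, z in units of 50 mm (1.0 is 50 mm), then the turn, a rotation vector about the world's x, y, z in units of 8 degrees (1.0 is 8 degrees), then the closure in counts, from 0 (fully open) to 255 (shut). A call has 1 to 12 rows; each row shifts and turns the commanded pose from where the row before left it; what a row does not reach is not made up. A row lasts 1/10 s, in which the tool goes at most 50 mm and 8.59 degrees, less where a joint would pass 70% of its speed; a pose out of reach is approached as far as the arm can. A call is refused whole if a number of a shift passes 1 or a number of a turn 1, either way. A call with a gripper value outside its range is refused whole. The fingers move at their own pace and stop on an object; FORCE is the grip in N (left out, the last holds). Time passes only in rows, so rows that do not move let the fingers close. It gives the time, the measured TCP pose, the force and the opening at its end, in the units of the state.
- robot.get_obs(): the state, without advancing time (a new reading comes with each control period).
- robot.read_camera(name): name is "side" or "top" or "wrist"; returns a dict with "image" (480x640x3 uint8, red, green, blue), "depth" (480x640 float32, mm along the optical axis (not along the pixel's ray), 0 where there is no reading), "fx", "fy", "cx", "cy" (pixels), "view" (4x4, takes a point from world to camera coordinates); the wrist camera has in their place "T_tool_cam" (4x4, takes a point from camera to tool coordinates, whose origin is the TCP and whose axes are the flange's). Camera axes: x right, y down, z forward; pixel columns grow to the right and rows downward; lengths in mm; the calibration is good to about 2 mm. A picture is of the moment at which its call begins: read the wrist's pose just before it.
- robot.job_done(): hands the job in, once; it reports no verdict.
Trained networks look in the newest picture that a camera, given by its name, has taken for a name from the list of things; names that differ only in an ending like _2 or _b are one class to them, and where a whole thing is asked for, a point or a joint stands for the part that bears it (a point fixed in the world has none). Each returns a list of dicts, best first, with "score" (0 to 1); they miss things now and then, are a little off and sometimes report something else, mostly with a low value. They report only what shows in the picture. A call takes as long as a camera call.
- robot.outline_of(camera, label): "mask" (480x640 bool, what is visible of it) and "bbox" ([left, top, right, bottom] in pixels, round what is visible of it).
- robot.pinpoint(camera, label): "pixel" ([column, row] in pixels: a listed point, or the origin of a listed thing).
The state is a dict: "t": time; "qpos": joint angles; "qd": joint speeds; "joint_torque": joint torques, N m; "tcp_pos": TCP position; "ee_rot": TCP orientation; "wrist_force": force on the tool from outside, world axes, zero at the start; "torque": the same for the moment, N m; "gripper_width": finger opening in mm.
Only numpy, scipy, OpenCV 4.12 (cv2) and the standard library are available. Lean on these libraries where they do the work, as an engineer would, in place of code of your own. Each camera call takes 0.05 s, during which the arm holds its last target.

## Working session

There is one attempt and no reset: what is moved stays moved. The work goes in short steps, Python scripts to look and compute and a shell command to move; the robot and the scene stay as the last step left them, time stands still between calls to the robot, and variables do not carry over. Pictures are saved under pics/ and viewed, and the job is handed in when it is done.

```bash
ls; mkdir -p pics
cat > h.py <<'E'
import numpy as np, cv2
from rig import robot
from scipy.spatial.transform import Rotation as R
def cam(name,save=None):
    o=robot.get_obs(); c=robot.read_camera(name)
    if name=="wrist":
        T=np.eye(4);T[:3,:3]=R.from_quat(o["ee_rot"]).as_matrix();T[:3,3]=o["tcp_pos"]
        c["cw"]=T@c["T_tool_cam"]
    else: c["cw"]=np.linalg.inv(c["view"])
    if save: cv2.imwrite("pics/"+save,c["image"][:,:,::-1])
    return c
def ray(c,px):
    d=np.array([(px[0]-c["cx"])/c["fx"],(px[1]-c["cy"])/c["fy"],1.0])
    return c["cw"][:3,3],c["cw"][:3,:3]@d
def atz(c,px,z):
    o,d=ray(c,px); return o+d*(z-o[2])/d[2]
def proj(c,p):
    q=np.linalg.inv(c["cw"])@np.append(p,1); return q[0]/q[2]*c["fx"]+c["cx"],q[1]/q[2]*c["fy"]+c["cy"]
def cloud(c):
    v,u=np.mgrid[:480,:640]; z=c["depth"]
    P=np.stack([(u-c["cx"])/c["fx"]*z,(v-c["cy"])/c["fy"]*z,z],-1)
    return P@c["cw"][:3,:3].T+c["cw"][:3,3]
def tri(rs):
    A=np.zeros((3,3));b=np.zeros(3)
    for o,d in rs:
        d=d/np.linalg.norm(d);M=np.eye(3)-np.outer(d,d);A+=M;b+=M@o
    return np.linalg.solve(A,b)
E
python3 - <<'E'
from h import *
o=robot.get_obs();print(o,robot.pinch_z)
Z={"tray_grip":44,"tray_center":3,"outlet":72,"feeder":0,"plunger_grip":158}
for n in ["side","top","wrist"]:
    c=cam(n,n+"0.png"); print(n,c["cw"].round(2).tolist())
    for k in Z:
        for r in robot.pinpoint(n,k)[:2]: print(k,r["score"],r["pixel"],atz(c,r["pixel"],Z[k]).round(1))
E
```

```text
pics
{'t': 0.0, 'qpos': array([ 1.57515824,  0.50183033, -0.42678644,  1.55147943,  0.22081416,
        1.13830535, -0.21031622]), 'qd': array([-0.00018855,  0.00167827,  0.00041131, -0.0020773 ,  0.00052286,
       -0.00088866, -0.00033622]), 'joint_torque': array([ 1.00766716e-03, -5.66596985e+01, -5.81531346e+00, -2.79111028e+01,
       -6.85528130e-02,  3.07346822e-02,  1.61620460e-04]), 'tcp_pos': array([ 166.12855565, -627.62591165,  204.67672874]), 'ee_rot': array([ 9.91633576e-01,  1.29080936e-01, -1.05658765e-04, -9.75539498e-04]), 'wrist_force': array([-0.40220381,  0.43033843,  0.28345216]), 'torque': array([ 0.0128601 , -0.03109269,  0.02594129]), 'gripper_width': 92.06916448145984} 18.8
side [[0.56, 0.72, -0.41, 967.75], [0.83, -0.49, 0.27, 27.21], [-0.0, -0.49, -0.87, 882.03], [0.0, 0.0, 0.0, 1.0]]
tray_grip 0.87 [325.2, 193.4] [481.9 349.4  44. ]
tray_center 0.8 [353.3, 225.4] [555.2 368.7   3. ]
outlet 0.74 [221.9, 265.5] [525.   98.6  72. ]
feeder 0.69 [225.6, 278.6] [514.5  97.6   0. ]
feeder 0.42 [248.3, 290.3] [560.1 121.6   0. ]
plunger_grip 0.83 [238.2, 274.6] [600.6 104.8 158. ]
top [[-0.0, -0.99, 0.16, 451.3], [-1.0, 0.01, 0.03, 248.67], [-0.03, -0.16, -0.99, 948.04], [0.0, 0.0, 0.0, 1.0]]
tray_grip 0.78 [273.4, 296.7] [486. 351.  44.]
tray_center 0.93 [271.7, 261.9] [555.8 359.9   3. ]
outlet 0.58 [407.5, 272.4] [528.  104.8  72. ]
outlet 0.37 [272.1, 259.2] [553.2 351.1  72. ]
feeder 0.97 [403.8, 277.8] [523.8 100.5   0. ]
feeder 0.45 [405.0, 197.4] [685.4  93.1   0. ]
plunger_grip 0.61 [412.1, 230.0] [590.8 109.  158. ]
wrist [[0.25, -0.92, -0.28, 241.91], [-0.97, -0.24, -0.07, -607.42], [-0.0, 0.29, -0.96, 384.52], [0.0, 0.0, 0.0, 1.0]]
```

View pics/top0.png

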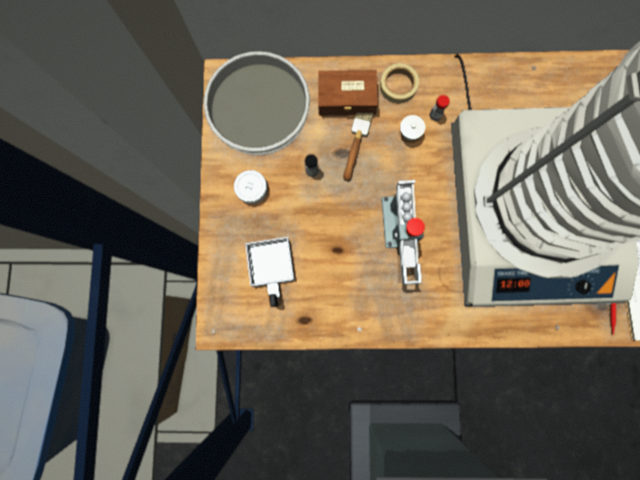

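View pics/side0.png

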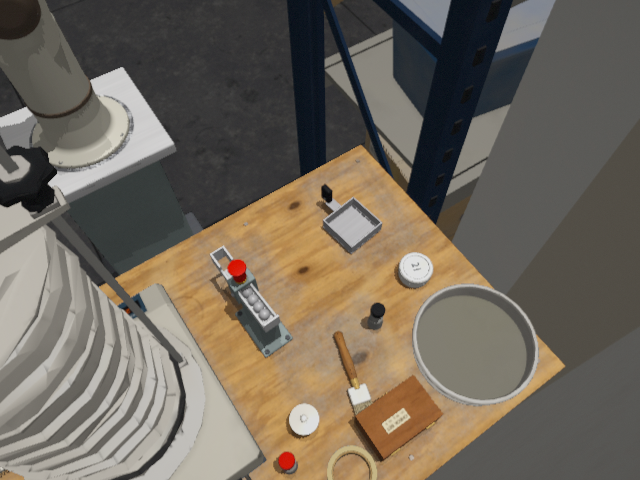

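The top view shows the tray at about (271,262) with its handle at (274,297). The feeder outlet is near (408,275) and the red knob at (415,228). I'll refine the geometry from depth.

Run:
```python
from h import *
for n in ["top","side"]:
    c=cam(n);P=cloud(c);ok=c["depth"]>0
    X,Y,Zz=P[...,0],P[...,1],P[...,2]
    s=ok&(Y<20)&(Y>-300)&(Zz>15)&(X>350)&(X<700)
    print(n,"shaker minx",[(zl,X[s&(Zz>zl)&(Zz<zl+100)].min().round() if (s&(Zz>zl)&(Zz<zl+100)).any() else None, Y[s&(Zz>zl)&(Zz<zl+100)].max().round() if (s&(Zz>zl)&(Zz<zl+100)).any() else None) for zl in range(0,700,100)])
    for lab in ["tray_grip","tray_center","outlet","plunger_grip","feeder"]:
        r=robot.outline_of(n,lab)
        for q in r[:2]:
            m=q["mask"]&ok; p=P[m]
            print(lab,round(q["score"],2),m.sum(),np.percentile(p,[3,50,97],axis=0).round().tolist() if m.sum() else None)
            if lab in("tray_center",) and q is r[0]:
                w=p[(p[:,2]<35)&(p[:,2]>15)]
                if len(w)>5: print(" rim rect",cv2.minAreaRect(w[:,:2].astype(np.float32)))
                w=p[(p[:,2]<8)]
                if len(w)>5: print(" floor",cv2.minAreaRect(w[:,:2].astype(np.float32)),w.mean(0))
                w=p[(p[:,2]>36)]
                if len(w): print(" handle",w.mean(0),len(w))
            if lab=="feeder" and q is r[0]:
                w=p[(p[:,2]<20)]
                if len(w)>5: print(" base",cv2.minAreaRect(w[:,:2].astype(np.float32)))
                w=p[(p[:,2]>60)&(p[:,2]<140)]
                if len(w)>5: print(" chan",cv2.minAreaRect(w[:,:2].astype(np.float32)))
                w=p[(p[:,2]>160)]
                if len(w): print(" knob",w.mean(0),len(w))
```

```text
top shaker minx [(0, np.float64(468.0), np.float64(-3.0)), (100, np.float64(530.0), np.float64(-22.0)), (200, np.float64(547.0), np.float64(-31.0)), (300, np.float64(551.0), np.float64(-31.0)), (400, np.float64(568.0), np.float64(-30.0)), (500, np.float64(640.0), np.float64(-20.0)), (600, None, None)]
tray_grip 0.7 2138 [[484.0, 323.0, -0.0], [552.0, 361.0, 3.0], [596.0, 404.0, 59.0]]
tray_center 0.92 2185 [[483.0, 322.0, -1.0], [552.0, 361.0, 3.0], [596.0, 404.0, 58.0]]
 rim rect ((533.01904296875, 359.59649658203125), (129.9528045654297, 84.67951965332031), 8.236652374267578)
 floor ((539.5797729492188, 357.506103515625), (131.6479034423828, 89.45547485351562), 18.923480987548828) [556.11190701 363.50072099   2.41265877]
 handle [480.49727544 350.44610557  57.83560137] 96
outlet 0.92 2534 [[519.0, 89.0, 0.0], [600.0, 115.0, 95.0], [681.0, 136.0, 175.0]]
plunger_grip 0.83 249 [[582.0, 94.0, 149.0], [593.0, 107.0, 174.0], [606.0, 118.0, 177.0]]
feeder 0.77 2380 [[522.0, 91.0, -0.0], [601.0, 116.0, 92.0], [683.0, 137.0, 175.0]]
 base ((620.869140625, 97.90412902832031), (202.508193969
[... 839 characters left out ...]
38, 365.1539611816406), (165.6537322998047, 101.12681579589844), 8.43809986114502) [550.95070689 366.3651752    3.1170754 ]
 handle [483.89961768 350.18633625  53.11377341] 130
outlet 0.85 2586 [[511.0, 83.0, 6.0], [620.0, 100.0, 91.0], [686.0, 134.0, 176.0]]
plunger_grip 0.65 350 [[580.0, 94.0, 130.0], [598.0, 106.0, 174.0], [609.0, 120.0, 177.0]]
feeder 0.89 2746 [[511.0, 83.0, 6.0], [621.0, 101.0, 94.0], [686.0, 134.0, 176.0]]
 base ((579.3107299804688, 106.17866516113281), (220.37689208984375, 60.26097106933594), 3.1950714588165283)
 chan ((597.0365600585938, 105.07215118408203), (179.0351104736328, 42.32554626464844), 6.767049312591553)
 knob [596.48301874 106.26598312 174.73287099] 263
```

```bash
python3 -m crank '[0.3,0.9,0,0,0,0,0, 0.3,0.9,0,0,0,0,0, 0.3,0.9,0,0,0,0,0, 0.3,0.9,0,0,0,0,0]'; python3 -c "
from h import *
print(robot.get_obs()['qpos'].round(2))"
```

```text
t: 1.9
tcp_pos: [226.9, -446.6, 205.7]
ee_rot: [0.992, 0.129, 0.0, 0.0]
wrist_force: [0.5, 0.3, 0.2]
gripper_width: 91.7
[ 1.5   0.24 -0.52  1.92  0.14  1.02 -0.39]
```

```bash
python3 -m crank '[0.6,0.83,0,0,0,0,0, 0.6,0.83,0,0,0,0,0, 0.6,0.83,0,0,0,0,0, 0.6,0.83,0,0,0,0,0, 0.6,0.83,0,0,0,0,0, 0.1,0.9,0,0,0,0,0, 0.1,0.9,0,0,0,0,0, 0.1,0.9,0,0,0,0,0]'; python3 -c "
from h import *
print(robot.get_obs()['qpos'].round(2))"
```

```text
t: 2.7
tcp_pos: [388.1, -108.9, 206.0]
ee_rot: [0.992, 0.129, 0.0, 0.0]
wrist_force: [1.1, -0.1, -0.1]
gripper_width: 91.9
[ 1.02  0.06 -0.83  2.12  0.05  0.98 -1.15]
```

```bash
python3 -m crank '[0.1,0.9,0,0,0,0,0, 0.1,0.9,0,0,0,0,0, 0.1,0.9,0,0,0,0,0, 0.1,0.9,0,0,0,0,0, 0.1,0.9,0,0,0,0,0, 0.2,0.9,0,0,0,-0.2,0, 0.2,0.95,0,0,0,-0.2,0, 0.3,0.95,0,0,0,-0.2,0, 0.3,0.95,0,0,0,-0.2,0, 0.3,0.95,-0.3,0,0,0,0, 0,0,0,0,0,0,0, 0,0,0,0,0,0,0]'; python3 -c "
from h import *
o=robot.get_obs();print(o['qpos'].round(2),o['tcp_pos'])
c=cam('wrist','w1.png')
P=cloud(c)
for k,z in [('tray_grip',44),('tray_center',3)]:
    for r in robot.pinpoint('wrist',k)[:2]: print(k,r['score'],r['pixel'],atz(c,r['pixel'],z).round(1))
r=robot.outline_of('wrist','tray_grip')
for q in r[:1]:
    p=P[q['mask']&(c['depth']>0)]
    for a,b in((50,70),(20,35),(20,48)):
        w=p[(p[:,2]>a)&(p[:,2]<b)]
        print(a,b,len(w),cv2.minAreaRect(w[:,:2].astype(np.float32)) if len(w)>5 else '', np.median(w,0))
"
```

```text
t: 3.9
tcp_pos: [475.9, 349.0, 190.2]
ee_rot: [0.997, 0.075, -0.001, -0.0]
wrist_force: [0.2, -0.0, 0.3]
gripper_width: 91.5
[ 0.    0.54 -0.93  1.71  0.47  1.13 -2.48] [475.89874821 349.02843071 190.23155126]
tray_grip 0.65 [310.2, 200.6] [481.1 355.3  44. ]
tray_center 0.93 [315.2, 104.5] [555.2 362.4   3. ]
50 70 434 ((479.26202392578125, 352.2367858886719), (22.73126220703125, 11.748008728027344), 8.717007637023926) [481.28490185 352.60753565  60.3835037 ]
20 35 2539 ((539.437255859375, 361.2412109375), (112.67684173583984, 84.1402816772461), 8.345932006835938) [530.44319742 358.83271491  26.78715115]
20 48 2581 ((539.437255859375, 361.2412109375), (112.67684173583984, 84.1402816772461), 8.345932006835938) [528.48423453 358.38449143  26.83298963]
```

View pics/w1.png

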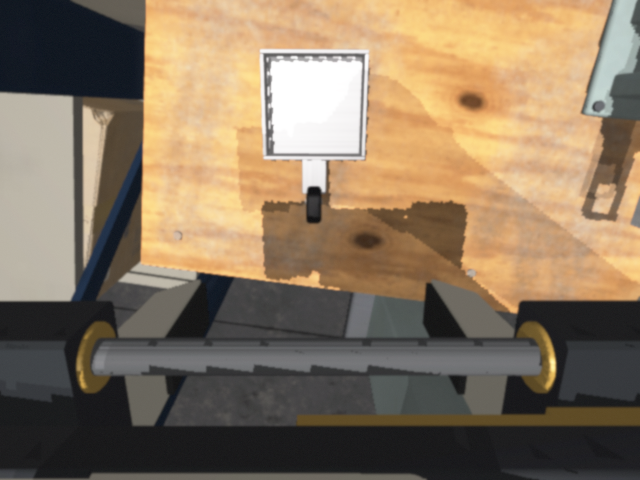

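The wrist picture shows the tray at (315,105) and its black handle at (314,205), which agrees with the other views. I'll go down and grasp.

```bash
python3 -m crank '[0.1,0.05,-0.7,0,0,0,60, 0,0,-0.8,0,0,0,60, 0,0,-0.8,0,0,0,60, 0,0,-0.6,0,0,0,60, 0,0,-0.4,0,0,0,60, 0,0,0,0,0,0,60]' 25; python3 -m crank '[0,0,0,0,0,0,255, 0,0,0,0,0,0,255, 0,0,0,0,0,0,255, 0,0,0,0,0,0,255, 0,0,0,0,0,0,255, 0,0,0,0,0,0,255, 0,0,0,0,0,0,255, 0,0,0,0,0,0,255]' 30;  python3 -c "
from h import *
o=robot.get_obs();print(o['qpos'].round(2),o['tcp_pos'])
c=cam('wrist','w2.png')"
```

```text
t: 4.7
tcp_pos: [481.6, 346.5, 24.5]
ee_rot: [0.997, 0.072, -0.001, 0.002]
wrist_force: [-0.2, -0.7, -0.0]
gripper_width: 70.2
t: 5.5
tcp_pos: [482.2, 350.1, 26.3]
ee_rot: [0.997, 0.074, 0.0, -0.0]
wrist_force: [-0.2, -0.6, 0.7]
gripper_width: 11.7
[-0.18  0.7  -0.67  1.81  0.57  0.83 -2.55] [482.2000832  350.09240171  26.30625698]
```

View pics/w2.png

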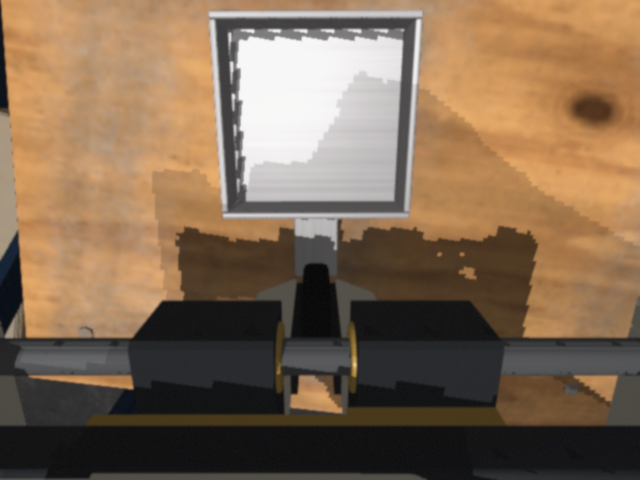

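Handle gripped: the opening reads 11.7 mm and the black plate sits between the pads at (316,300). Lifting and carrying it toward the feeder.

```bash
python3 -m crank '[0,0,0.2,0,0,0,255, 0,0,0.2,0,0,0,255, -0.15,-0.3,0,0,0,0,255, -0.15,-0.6,0,0,0,0,255, -0.2,-0.7,0,0,0,0,255, -0.2,-0.7,0,0,0,-0.1,255, -0.2,-0.7,0,0,0,-0.1,255, -0.15,-0.6,0,0,0,0,255, 0,-0.4,0,0,0,0,255, 0,0,0,0,0,0,255, 0,0,0,0,0,0,255, 0,0,0,0,0,0,255]';   python3 - <<'E'
from h import *
o=robot.get_obs();print(o['qpos'].round(2),o['tcp_pos'])
for n in ("wrist","top","side"):
    c=cam(n,n+'3.png');P=cloud(c)
    for k,z in [('tray_grip',61),('tray_center',20),("outlet",72),("plunger_grip",158)]:
        for r in robot.pinpoint(n,k)[:2]: print(n,k,round(r['score'],2),r['pixel'],atz(c,r['pixel'],z).round(1))
    for q in robot.outline_of(n,'feeder')[:1]:
        p=P[q['mask']&(c['depth']>0)]
        for a,b in((60,160),(165,185)):
            w=p[(p[:,2]>a)&(p[:,2]<b)]
            print(a,b,len(w),cv2.minAreaRect(w[:,:2].astype(np.float32)) if len(w)>5 else '', np.median(w,0))
E
```

```text
t: 6.75
tcp_pos: [430.4, 151.3, 47.0]
ee_rot: [0.998, 0.06, 0.001, -0.001]
wrist_force: [0.4, 0.7, -1.3]
gripper_width: 11.9
[ 0.22  0.48 -0.73  2.14  0.5   0.7  -2.3 ] [430.42680793 151.33007139  46.96510314]
wrist tray_grip 0.73 [313.8, 303.1] [425.7 152.5  61. ]
wrist tray_center 0.74 [317.4, 117.8] [503.5 160.2  20. ]
wrist outlet 0.75 [485.5, 84.9] [522.7 102.9  72. ]
60 160 16425 ((527.1095581054688, 103.03724670410156), (42.28123474121094, 30.752668380737305), 3.408722162246704) [526.82323541  95.01405719  93.76672054]
165 185 0  [nan nan nan]
top tray_center 0.57 [373.5, 288.2] [502.6 162.   20. ]
top outlet 0.62 [406.1, 270.9] [530.8 107.2  72. ]
top plunger_grip 0.67 [411.9, 231.0] [589.1 109.4 158. ]
60 160 1318 ((596.8004760742188, 109.26212310791016), (174.5181121826172, 41.48446273803711), 5.640348434448242) [584.93115128 111.31120703 101.27996997]
165 185 247 ((594.1763916015625, 107.70866394042969), (27.710790634155273, 28.09292984008789), 85.61127471923828) [594.51196623 106.94105742 174.09494631]
side tray_grip 0.63 [222.2, 216.3] [425.9 149.8  61. ]
side tray_center 0.86 [251.3, 251.5] [501.4 164.6  20. ]
side outlet 0.58 [221.0, 265.1] [523.4  97.6  72. ]
side plunger_grip 0.83 [239.4, 275.4] [602.9 105.7 158. ]
60 160 1430 ((597.111328125, 107.49545288085938), (178.0656280517578, 45.78584671020508), 8.33533000946045) [607.0097259  102.44006113 107.0117829 ]
165 185 269 ((595.3871459960938, 107.09953308105469), (28.618642807006836, 29.408002853393555), 50.79727554321289) [596.90936295 106.66228968 174.870287  ]
  return _methods._mean(a, axis=axis, dtype=dtype,
  ret = um.true_divide(
```

View pics/wrist3.png

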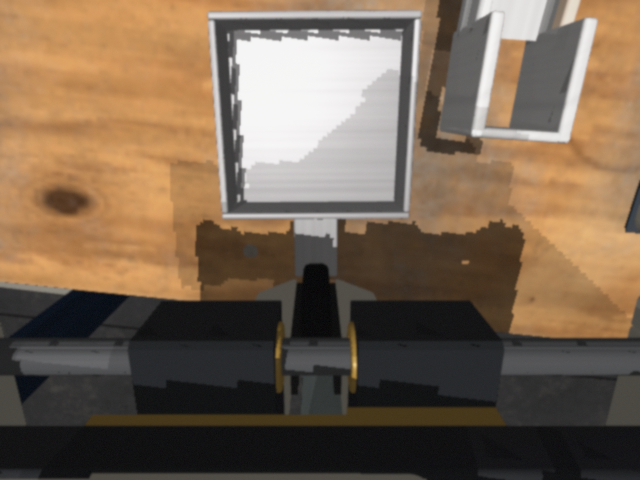

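View pics/top3.png

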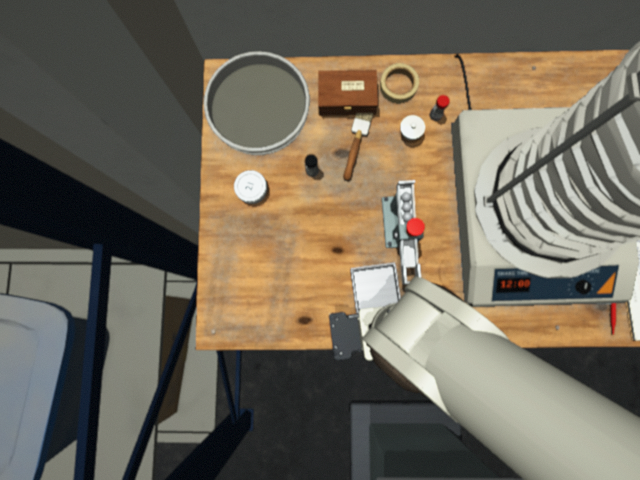

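Run:
```python
from h import *
im=cv2.imread("pics/wrist3.png")
cv2.imwrite("pics/crop3.png",cv2.resize(im[0:160,410:610],None,fx=4,fy=3.75,interpolation=cv2.INTER_CUBIC))
```

```text
(no output)
```

View pics/crop3.png

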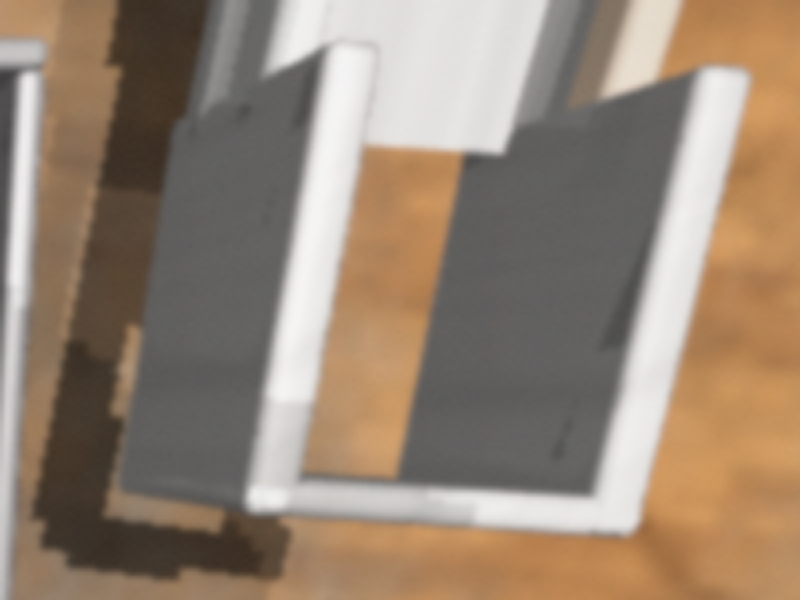

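Run:
```python
from h import *
c=cam("wrist")
a=atz(c,(471.3,136),105);b=atz(c,(569.3,142.1),105);e=atz(c,(490.5,11.2),105);f=atz(c,(597,19.2),105)
print(a,b,e,f)
d=a-b;print("width",np.hypot(*d[:2]),"yaw",np.degrees(np.arctan2(-d[0],d[1])),np.degrees(np.arctan2(*(e-a)[1::-1])),np.degrees(np.arctan2(*(f-b)[1::-1])))
m=(a+b)/2
for yaw in (6.9,):
    y=np.radians(yaw);u=np.array([np.cos(y),np.sin(y)])
    print("front mid",m,"outlet",m[:2]+17*u, "outlet from knob",np.array([595.2,106.8])-70*u)
P=cloud(c)
# depth on those pixels
for v,u_ in ((136,500),(138,540),(100,585),(60,489)):print(P[v,u_].round(1))
# tray rim from mask
m=robot.outline_of("wrist","tray_center")[0]["mask"]
p=P[m&(c["depth"]>0)];w=p[(p[:,2]>40)&(p[:,2]<56)]
print(cv2.minAreaRect(w[:,:2].astype(np.float32)),np.median(w,0))
for px in ((208,13),(420,12),(410,217),(222,217)): print(atz(c,px,49).round(1))
print(robot.get_obs()["tcp_pos"])
```

```text
[504.93479721 114.95653956 105.        ] [506.56949741  86.69666873 105.        ] [536.82545599 117.23444559 105.        ] [538.27714407  88.88213512 105.        ]
width 28.30711119333869 yaw 3.310601320778724 4.085620053821875 3.9429060401643725
front mid [505.75214731 100.82660414 105.        ] outlet [522.62902212 102.8689304 ] outlet from knob [525.70698606  98.39042128]
[505.9 106.6 104.5]
[506.7  95.4 105.1]
[527.8  20.1  -1.2]
[525.  115.2 106.1]
((487.7753601074219, 157.88296508789062), (112.80220031738281, 84.4068832397461), 6.884954452514648) [488.76049626 155.16058042  46.49209126]
[537.2 205.3  49. ]
[547.1 124.2  49. ]
[466.3 113.   49. ]
[456.5 195.7  49. ]
[429.74792596 149.8927199   46.30634263]
```

The wrist crop shows the outlet front plate's corners at (471,136) and (569,142), which put the outlet near (523.5,102) with yaw about 4°. The tray centre has to move about (+21.5, -57.5) mm.

```bash
python3 -m crank '[0.1,-0.3,0,0,0,0,255, 0.13,-0.45,0,0,0,0,255, 0.2,-0.4,0,0,0,0,255, 0,0,-0.2,0,0,0,255, 0,0,-0.1,0,0,0,255, 0,0,0,0,0,0,255, 0,0,0,0,0,0,255, 0,0,0,0,0,0,255]';   python3 - <<'E'
from h import *
o=robot.get_obs();print(o['qpos'].round(2),o['tcp_pos'],o["wrist_force"])
for n in ("wrist","side"):
    c=cam(n,n+'4.png')
    for k,z in [('tray_grip',50),('tray_center',10),("outlet",72)]:
        for r in robot.pinpoint(n,k)[:2]: print(n,k,round(r['score'],2),r['pixel'],atz(c,r['pixel'],z).round(1))
E
```

```text
t: 8.55
tcp_pos: [451.0, 93.4, 31.5]
ee_rot: [0.998, 0.06, 0.0, -0.0]
wrist_force: [-0.1, -0.6, -1.0]
gripper_width: 12.2
[ 0.32  0.51 -0.7   2.13  0.53  0.67 -2.18] [451.04935422  93.39509863  31.45744057] [-0.1041062  -0.64868461 -1.02762662]
wrist tray_grip 0.63 [312.6, 300.8] [449.7  95.4  50. ]
wrist tray_center 0.72 [318.2, 119.1] [523.7 101.8  10. ]
side tray_grip 0.88 [204.4, 242.9] [452.4  95.7  50. ]
side tray_center 0.63 [230.5, 278.5] [524.6 104.6  10. ]
side outlet 0.87 [223.5, 262.7] [521.6 103.6  72. ]
```

View pics/wrist4.png

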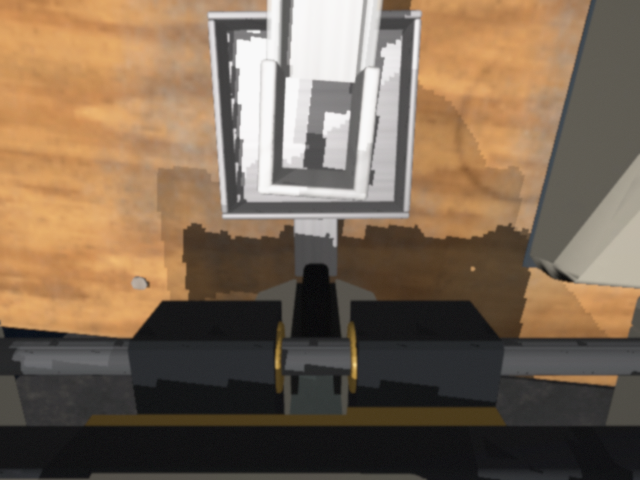

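View pics/side4.png

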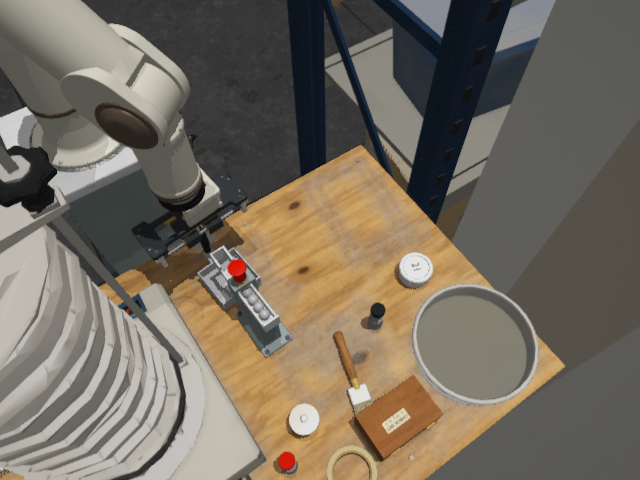

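Run:
```python
from h import *
c=cam("wrist");P=cloud(c);ok=c["depth"]>0
X,Y,Z=P[...,0],P[...,1],P[...,2]
v,u=np.mgrid[:480,:640]
s=ok&(u>500)&(v<290)&(Z>20)
p=P[s]; print(len(p),p.min(0),p.max(0))
t=p[p[:,2]>p[:,2].max()-15]
for x in range(460,600,20):
    q=t[abs(t[:,0]-x)<5]
    if len(q): print(x,q[:,1].max(),np.median(q[:,2]))
for a in (460,470,480): 
    q=p[p[:,0]<a]; print(a,len(q),q[:,1].max() if len(q) else 0)
```

```text
23138 [465.15042359 -49.21675009  20.01847782] [584.4679188   -4.91599808  70.5884757 ]
500 -7.264407396784733 60.412500668344364
520 -6.321443405654506 64.36425341936047
540 -5.670716883171465 60.49272378244669
560 -5.0957660836781145 56.2327263613881
460 0 0
470 246 -11.56456639448865
480 2257 -7.957095328658383
```

```bash
python3 -m crank '[0,0,-0.06,0,0,0,255, 0,0,-0.04,0,0,0,255, 0,0,0,0,0,0,255, 0,0,0,0,0,0,255]'
```

```text
t: 9.4
tcp_pos: [451.3, 92.4, 26.3]
ee_rot: [0.998, 0.06, 0.0, -0.0]
wrist_force: [-0.5, -0.3, -0.6]
gripper_width: 11.8
```

```bash
python3 -m crank '[0,0,0,0,0,0,200, 0,0,0,0,0,0,120, 0,0,0,0,0,0,120, 0,0,0,0,0,0,120, 0,0,0,0,0,0,120, 0,0,0,0,0,0,120]'
python3 - <<'E'
from h import *
c=cam("wrist",'wrist5.png')
E
```

```text
t: 10.0
tcp_pos: [451.3, 92.4, 26.3]
ee_rot: [0.998, 0.06, 0.0, -0.0]
wrist_force: [0.1, 0.1, 0.9]
gripper_width: 47.9
```

View pics/wrist5.png

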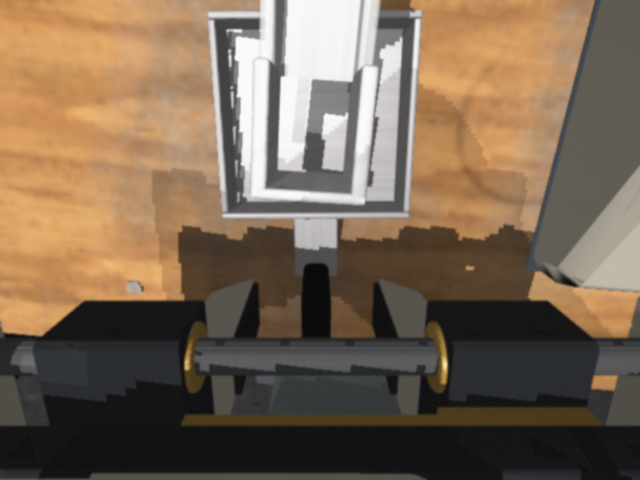

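Tray released; the fingers are clear of the handle on both sides and the tray hasn't moved. Going up.

```bash
python3 -m crank '[0,0,0.4,0,0,0,120, 0,0,0.7,0,0,0,100, 0,0,0.9,0,0,0,80, 0,0,0.9,0,0,0,80, 0,0,0.6,0,0,0,80, 0.5,0.1,0,0,0,0,80, 0.5,0.1,0,0,0,0,80, 0.2,0,0,0,0,0,80, 0,0,0,0,0,0,80, 0,0,0,0,0,0,80]'
python3 - <<'E'
from h import *
print(robot.get_obs()["qpos"].round(2))
for n in ("wrist","side","top"):
    c=cam(n,n+'6.png');P=cloud(c)
    for k,z in [('tray_grip',44),('tray_center',3),("outlet",72),("plunger_grip",158)]:
        for r in robot.pinpoint(n,k)[:2]: print(n,k,round(r['score'],2),r['pixel'],atz(c,r['pixel'],z).round(1))
    for q in robot.outline_of(n,'plunger_grip')[:1]:
        p=P[q['mask']&(c['depth']>0)];w=p[(p[:,2]>168)&(p[:,2]<190)]
        if len(w)>9: print(cv2.minAreaRect(w[:,:2].astype(np.float32)), np.median(w,0))
c=cam("top");P=cloud(c)
s=(P[...,0]>480)&(P[...,0]<900)&(P[...,1]<-0)&(P[...,1]>-60)&(c["depth"]>0)&(P[...,2]>80)
print("shaker",[ (z,P[s&(abs(P[...,2]-z)<50)][:,1].max().round() if (s&(abs(P[...,2]-z)<50)).any() else 0) for z in range(100,800,100)])
E
```

```text
t: 11.05
tcp_pos: [509.8, 102.5, 200.6]
ee_rot: [0.998, 0.06, -0.001, -0.0]
wrist_force: [0.4, -0.7, -0.4]
gripper_width: 62.9
[ 0.46  0.36 -0.86  1.87  0.31  1.06 -1.98]
wrist tray_grip 0.93 [315.1, 271.9] [449.8  96.8  44. ]
wrist tray_center 0.75 [318.3, 179.0] [524.9 102.9   3. ]
wrist tray_center 0.16 [313.6, 195.7] [508.8 105.3   3. ]
wrist outlet 0.64 [313.8, 195.5] [523.5 106.5  72. ]
wrist plunger_grip 0.62 [329.8, 100.3] [591.8 105.9 158. ]
((592.6519165039062, 106.63548278808594), (29.093158721923828, 28.900575637817383), 78.52818298339844) [593.08508922 106.84415559 174.68835472]
side tray_grip 0.9 [204.6, 243.2] [449.5  96.2  44. ]
side tray_center 0.57 [232.6, 278.9] [524.  108.1   3. ]
side tray_center 0.55 [223.7, 263.8] [485.9 109.3   3. ]
side outlet 0.73 [221.9, 266.9] [527.4  97.3  72. ]
side outlet 0.21 [255.2, 298.0] [612.6 116.7  72. ]
side plunger_grip 0.85 [239.0, 274.3] [600.9 106.1 158. ]
((595.5917358398438, 107.22062683105469), (26.30926513671875, 28.5760555267334), 58.17180633544922) [596.89033835 106.70166888 174.7962849 ]
top tray_grip 0.61 [411.5, 317.0] [448.3  95.5  44. ]
top tray_center 0.32 [403.9, 199.0] [681.4  95.9   3. ]
top outlet 0.43 [403.1, 218.3] [628.  109.6  72. ]
top plunger_grip 0.58 [411.4, 228.6] [593.2 110.1 158. ]
((594.8245239257812, 106.71717834472656), (27.428382873535156, 28.21489715576172), 44.490291595458984) [594.54608969 106.97134792 174.23906267]
shaker [(100, np.float64(-1.0)), (200, np.float64(-49.0)), (300, np.float64(-53.0)), (400, np.float64(-31.0)), (500, np.float64(-20.0)), (600, 0), (700, 0)]
```

View pics/wrist6.png

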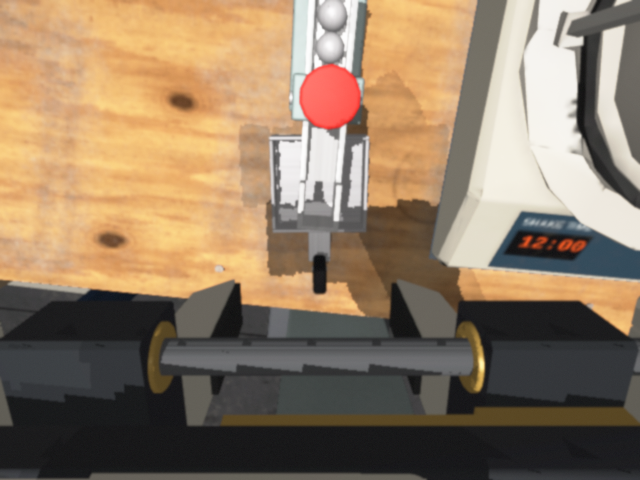

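View pics/top6.png

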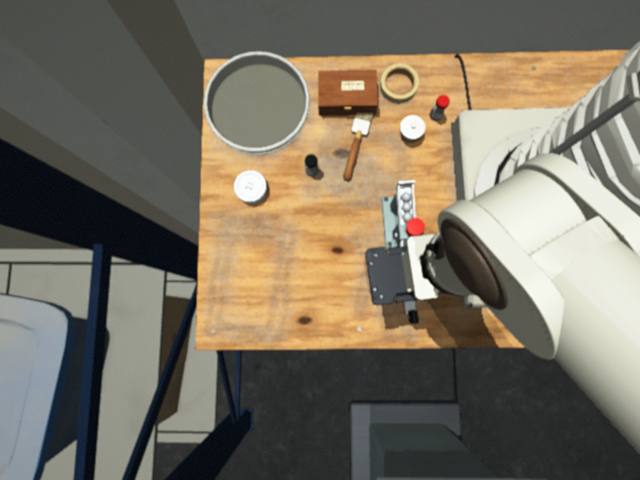

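View pics/side6.png

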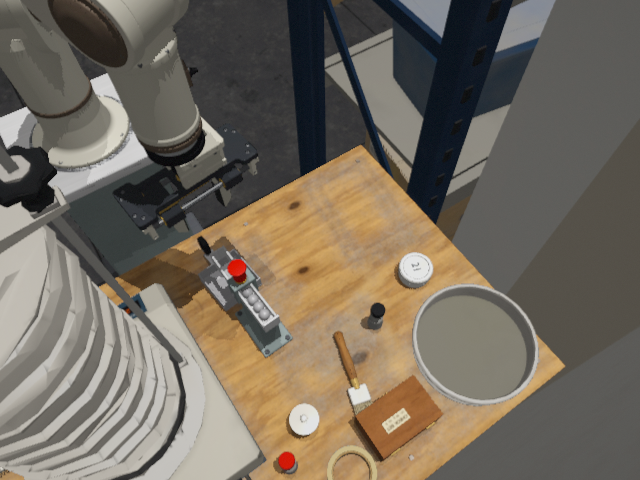

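The wrist view shows the knob at (330,97) with the tray squarely under the channel. The top view shows the forearm swung right, close to the shaker, so I'll check that clearance.

Run:
```python
from h import *
from scipy.spatial import cKDTree
import os
c=cam("top");P=cloud(c);ok=(c["depth"]>0)
for x in range(250,750,50):
  for z in range(100,1000,100):
    s=ok&(abs(P[...,0]-x)<25)&(abs(P[...,2]-z)<50)&(P[...,1]<250)&(P[...,1]>-350)
    if s.sum()>3: print(x,z,np.percentile(P[s][:,1],[1,99]).round(),s.sum())
```

```text
350 700 [71. 73.] 4
400 600 [ 75. 103.] 1103
400 700 [76. 96.] 2821
450 100 [86. 99.] 94
450 300 [135. 193.] 248
450 400 [ 97. 148.] 136
450 500 [104. 108.] 5
450 600 [100. 142.] 5923
450 700 [ 71. 103.] 5788
500 100 [-25. -12.] 24
500 300 [140. 198.] 1562
500 400 [113. 154.] 1453
500 500 [112. 153.] 772
500 600 [ 57. 160.] 12429
500 700 [61. 98.] 1430
550 300 [145. 200.] 428
550 400 [-109.  156.] 524
550 500 [134. 143.] 5
550 600 [ 66. 162.] 5049
600 100 [ 89. 128.] 358
600 200 [ 93. 120.] 262
600 400 [-95. -59.] 1529
600 500 [-70. -54.] 595
650 100 [-28. 125.] 643
650 300 [-59. -53.] 23
650 400 [-64. -31.] 1756
650 500 [-61. -20.] 1896
700 100 [-69. 125.] 1281
700 200 [-78. -52.] 543
700 300 [-80. -55.] 745
700 400 [-79. -55.] 1068
700 500 [-74. -51.] 799
```

```bash
python3 -m crank '[0.3,0,0,0,0,0,80, 0.4,0,0,0,0,0,80, 0.4,0.05,0,0,0,0,80, 0.4,0.05,0,0,0,0,80, 0.2,0,0,0,0,0,80, 0,0,0,0,0,0,80, 0,0,0,0,0,0,80]'
python3 - <<'E'
from h import *
print(robot.get_obs()["qpos"].round(2), robot.get_obs()["tcp_pos"])
for n in ("wrist","side","top"):
    c=cam(n,n+'7.png');P=cloud(c)
    for k,z in [("plunger_grip",158)]:
        for r in robot.pinpoint(n,k)[:2]: print(n,k,round(r['score'],2),r['pixel'],atz(c,r['pixel'],z).round(1))
    for q in robot.outline_of(n,'plunger_grip')[:1]:
        p=P[q['mask']&(c['depth']>0)];w=p[(p[:,2]>168)&(p[:,2]<190)]
        if len(w)>9: print(cv2.minAreaRect(w[:,:2].astype(np.float32)), np.median(w,0))
E
```

```text
t: 12.75
tcp_pos: [595.4, 107.5, 201.0]
ee_rot: [0.998, 0.06, -0.001, -0.0]
wrist_force: [0.2, -0.7, 0.4]
gripper_width: 63.1
[ 0.37  0.51 -0.8   1.66  0.4   1.14 -1.99] [595.39347025 107.53632271 200.99498764]
wrist plunger_grip 0.95 [316.8, 256.6] [591.7 107.3 158. ]
((593.4296264648438, 106.77306365966797), (29.072587966918945, 29.077884674072266), 45.04114532470703) [594.22221338 106.97124344 174.73108521]
side plunger_grip 0.63 [243.2, 272.0] [601.  113.6 158. ]
((596.7007446289062, 107.28246307373047), (27.67307472229004, 27.250228881835938), 84.04743194580078) [596.704451   106.48746931 174.76009996]
top plunger_grip 0.38 [409.8, 229.8] [591.2 112.8 158. ]
```

View pics/wrist7.png

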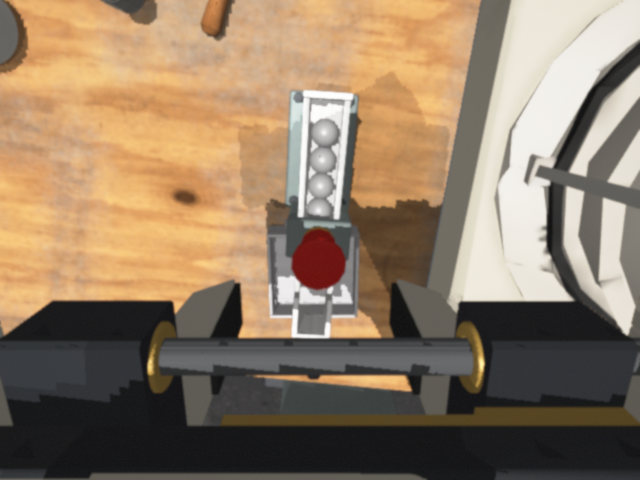

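View pics/side7.png

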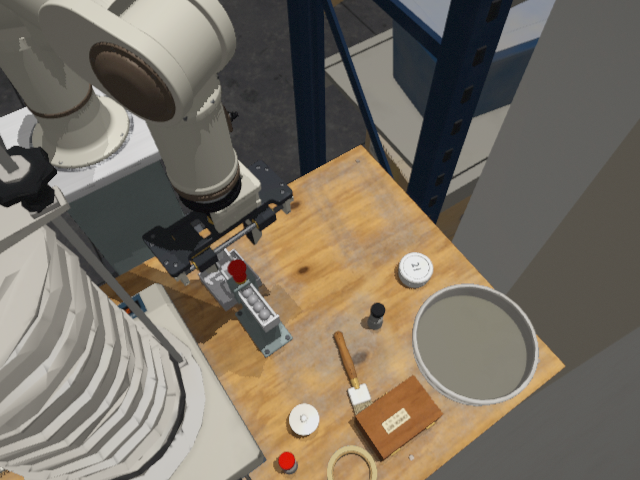

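The wrist view shows the knob at (318,260), midway between the fingers, with the shaker clear. I'll descend and grip.

```bash
python3 -m crank '[-0.02,0,-0.3,0,0,0,80, 0,0,-0.4,0,0,0,80, 0,0,-0.3,0,0,0,80, 0,0,-0.23,0,0,0,80, 0,0,0,0,0,0,80, 0,0,0,0,0,0,80]'; python3 -m crank '[0,0,0,0,0,0,255, 0,0,0,0,0,0,255, 0,0,0,0,0,0,255, 0,0,0,0,0,0,255, 0,0,0,0,0,0,255, 0,0,0,0,0,0,255]' 50
python3 - <<'E'
from h import *
print(robot.get_obs()["tcp_pos"])
c=cam("wrist",'w8.png');c=cam("side",'side8.png')
E
```

```text
t: 13.8
tcp_pos: [595.3, 107.7, 139.7]
ee_rot: [0.998, 0.06, -0.0, -0.0]
wrist_force: [0.2, 0.3, 1.6]
gripper_width: 62.9
t: 14.4
tcp_pos: [595.6, 106.2, 140.1]
ee_rot: [0.998, 0.059, 0.0, 0.001]
wrist_force: [-0.7, -3.8, 2.8]
gripper_width: 27.9
[595.59709753 106.16373248 140.09928924]
```

View pics/w8.png

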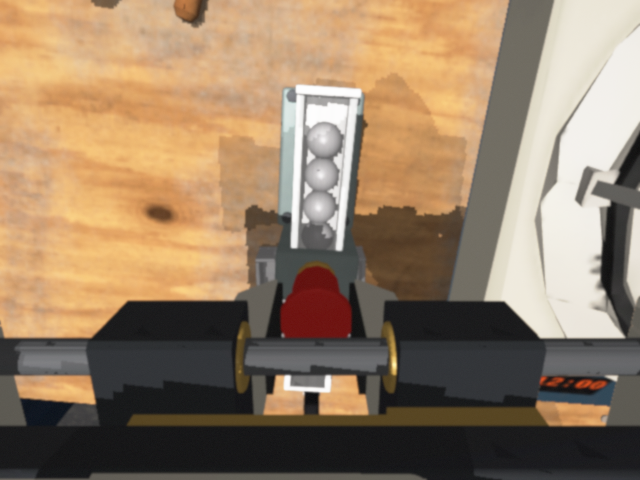

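```bash
python3 -m crank '[0,0,0,0,0,0,255, 0,0,0,0,0,0,255, 0,0,0,0,0,0,255, 0,0,0,0,0,0,255]'
python3 - <<'E'
from h import *
o=robot.get_obs();print(o["tcp_pos"],o["wrist_force"],o["torque"])
E
```

```text
t: 14.9
tcp_pos: [595.6, 106.2, 140.1]
ee_rot: [0.998, 0.059, 0.0, 0.001]
wrist_force: [-0.4, -5.4, 4.5]
gripper_width: 27.8
[595.62897915 106.23450804 140.07153852] [-0.42803876 -5.42076896  4.54582421] [-1.21579292  0.1214627   0.03661748]
```

View pics/side8.png

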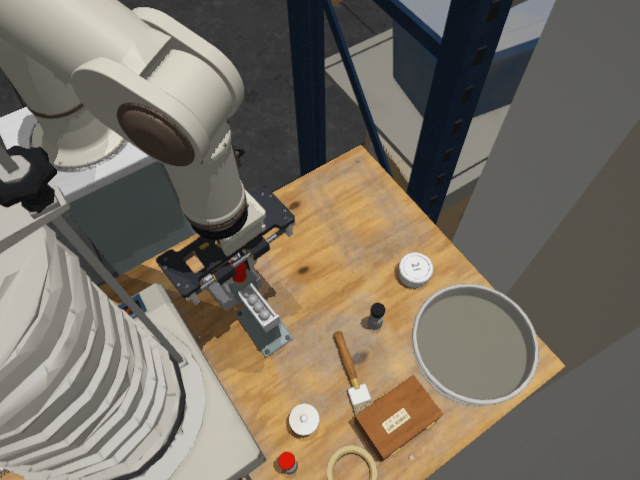

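The opening stalls at 27.8 mm, with a sideways force and a moment. That is the flange width rather than the 22 mm neck, so the pads are catching the flange. I'll open, go slightly lower and regrip.

```bash
python3 -m crank '[0,0,0,0,0,0,110, 0,0,0,0,0,0,110, 0,0,0,0,0,0,110, 0,0,-0.04,0,0,0,110, 0,0,-0.04,0,0,0,110, 0,0,0,0,0,0,110, 0,0,0,0,0,0,110]' 40; python3 -m crank '[0,0,0,0,0,0,255, 0,0,0,0,0,0,255, 0,0,0,0,0,0,255, 0,0,0,0,0,0,255, 0,0,0,0,0,0,255, 0,0,0,0,0,0,255]' 40
python3 - <<'E'
from h import *
print(robot.get_obs()["torque"])
c=cam("wrist",'w9.png');c=cam("side",'side9.png')
im=cv2.imread("pics/side9.png");cv2.imwrite("pics/side9c.png",cv2.resize(im[220:340,160:320],None,fx=5,fy=5,interpolation=cv2.INTER_CUBIC))
E
```

```text
t: 15.6
tcp_pos: [595.1, 107.5, 135.6]
ee_rot: [0.998, 0.06, -0.0, -0.0]
wrist_force: [-0.0, 0.5, -0.0]
gripper_width: 52.4
t: 16.2
tcp_pos: [595.5, 106.2, 135.9]
ee_rot: [0.998, 0.059, -0.0, 0.001]
wrist_force: [0.1, -3.4, 2.7]
gripper_width: 28.0
[-0.94010664  0.01598885 -0.01303462]
```

View pics/w9.png

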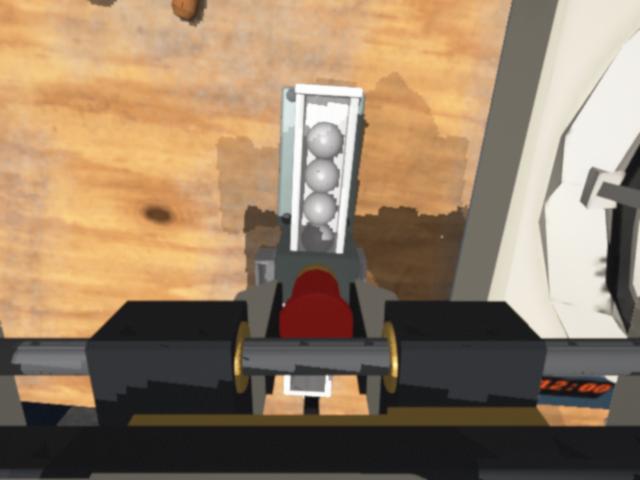

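View pics/side9c.png

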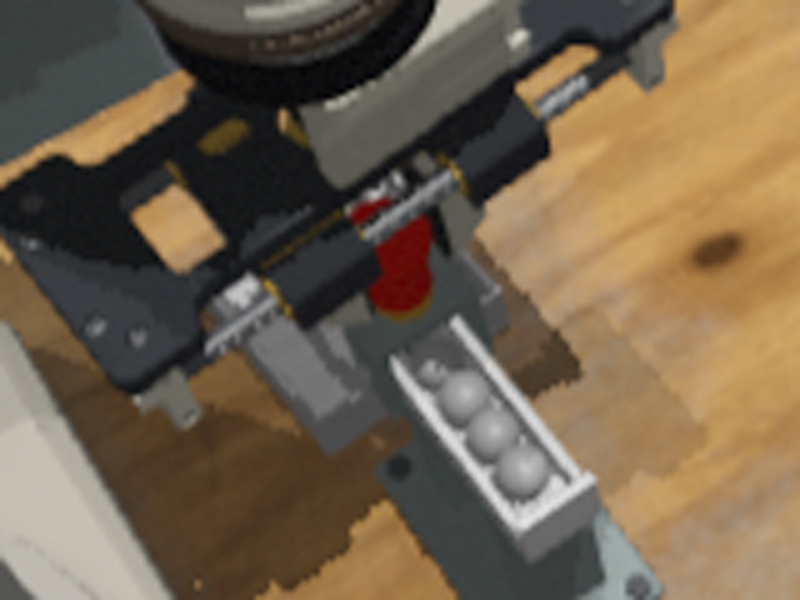

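Run:
```python
from h import *
a=cv2.imread("pics/w9.png")[240:420,220:410];b=cv2.imread("pics/wrist7.png")[240:420,170:460]
cv2.imwrite("pics/z9.png",cv2.resize(a,None,fx=4,fy=3.3,interpolation=cv2.INTER_CUBIC))
cv2.imwrite("pics/z7.png",cv2.resize(b,None,fx=2.7,fy=3,interpolation=cv2.INTER_CUBIC))
c=cam("wrist");P=cloud(c)
for v in (280,300,320,330):
    print(v,[(u,P[v,u].round(0).tolist()) for u in range(235,405,12)])
```

```text
280 [(235, [530.0, 166.0, 1.0]), (247, [530.0, 157.0, -0.0]), (259, [543.0, 144.0, 25.0]), (271, [603.0, 127.0, 158.0]), (283, [592.0, 123.0, 132.0]), (295, [593.0, 117.0, 131.0]), (307, [602.0, 112.0, 152.0]), (319, [603.0, 107.0, 153.0]), (331, [602.0, 101.0, 148.0]), (343, [596.0, 94.0, 132.0]), (355, [607.0, 92.0, 158.0]), (367, [542.0, 57.0, -1.0]), (379, [543.0, 48.0, 0.0]), (391, [544.0, 38.0, 0.0]), (403, [546.0, 28.0, -0.0])]
300 [(235, [602.0, 138.0, 177.0]), (247, [602.0, 134.0, 176.0]), (259, [603.0, 129.0, 176.0]), (271, [604.0, 125.0, 177.0]), (283, [582.0, 122.0, 133.0]), (295, [604.0, 116.0, 174.0]), (307, [604.0, 111.0, 174.0]), (319, [605.0, 107.0, 175.0]), (331, [606.0, 103.0, 175.0]), (343, [604.0, 98.0, 171.0]), (355, [606.0, 93.0, 174.0]), (367, [607.0, 89.0, 176.0]), (379, [608.0, 85.0, 177.0]), (391, [608.0, 80.0, 175.0]), (403, [527.0, 24.0, -1.0])]
320 [(235, [628.0, 128.0, 237.0]), (247, [623.0, 127.0, 227.0]), (259, [602.0, 127.0, 190.0]), (271, [602.0, 123.0, 189.0]), (283, [595.0, 120.0, 175.0]), (295, [595.0, 115.0, 175.0]), (307, [597.0, 111.0, 176.0]), (319, [596.0, 106.0, 175.0]), (331, [597.0, 102.0, 176.0]), (343, [597.0, 97.0, 175.0]), (355, [603.0, 94.0, 185.0]), (367, [607.0, 91.0, 191.0]), (379, [607.0, 87.0, 191.0]), (391, [631.0, 95.0, 234.0]), (403, [632.0, 93.0, 236.0])]
330 [(235, [628.0, 128.0, 241.0]), (247, [623.0, 126.0, 232.0]), (259, [603.0, 126.0, 198.0]), (271, [602.0, 123.0, 195.0]), (283, [591.0, 119.0, 175.0]), (295, [592.0, 115.0, 176.0]), (307, [592.0, 110.0, 175.0]), (319, [592.0, 105.0, 175.0]), (331, [592.0, 101.0, 174.0]), (343, [593.0, 96.0, 175.0]), (355, [599.0, 94.0, 185.0]), (367, [607.0, 92.0, 197.0]), (379, [608.0, 88.0, 199.0]), (391, [630.0, 95.0, 237.0]), (403, [633.0, 94.0, 242.0])]
```

View pics/z9.png

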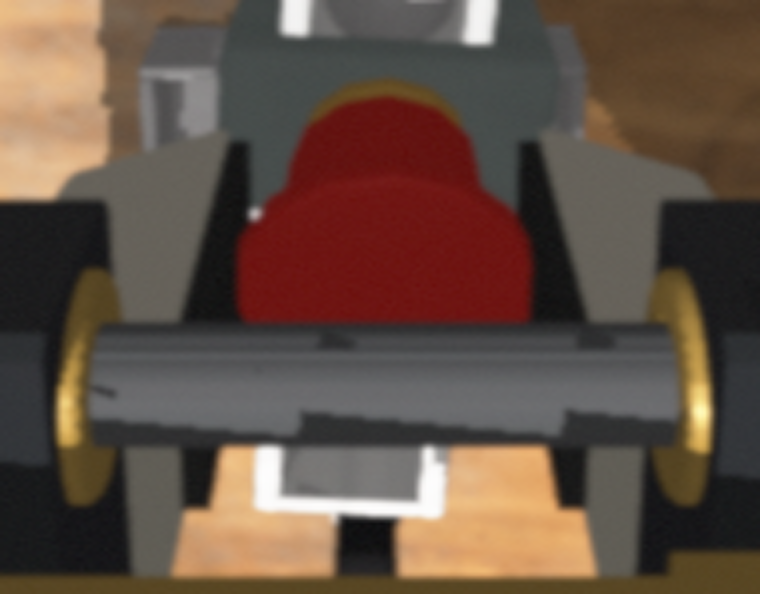

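View pics/z7.png

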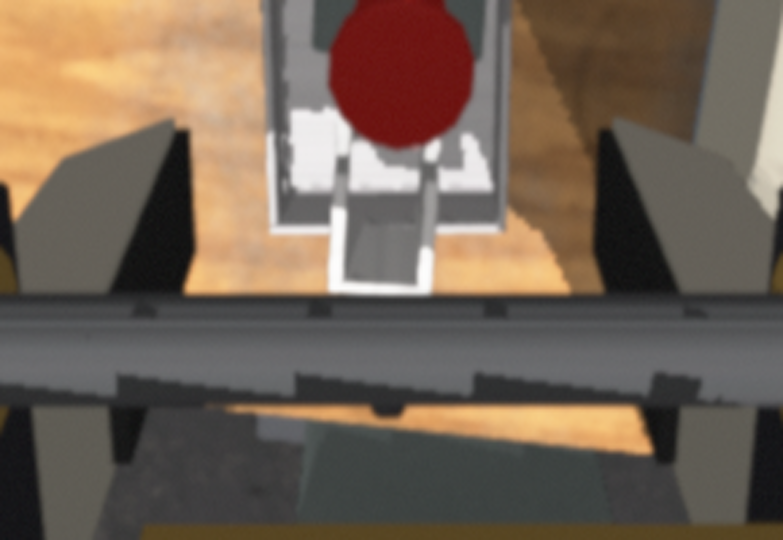

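Zoomed in, the black pads run the full finger length. With the tool vertical they therefore clamp the 30 mm flange of the knob, not the neck. A friction hold there should carry 12 N. I'll regrip centred, with the flange mid-pad and 60 N, then pull carefully and check for slip.

```bash
python3 -m crank '[0,0,0,0,0,0,110, 0,0,0,0,0,0,110, 0,-0.02,0.1,0,0,0,110, 0,0,0.14,0,0,0,110, 0,0,0,0,0,0,110, 0,0,0,0,0,0,110]' 60; python3 -m crank '[0,0,0,0,0,0,255, 0,0,0,0,0,0,255, 0,0,0,0,0,0,255, 0,0,0,0,0,0,255, 0,0,0,0,0,0,255, 0,0,0,0,0,0,255]' 60; python3 -m crank '[0,0,0.06,0,0,0,255, 0,0,0.06,0,0,0,255, 0,0,0,0,0,0,255, 0,0,0,0,0,0,255]' 60
python3 - <<'E'
from h import *
o=robot.get_obs();print(o["tcp_pos"],o["wrist_force"])
c=cam("wrist",'w10.png');P=cloud(c)
for q in robot.outline_of("wrist",'plunger_grip')[:1]:
    p=P[q['mask']&(c['depth']>0)];print(np.percentile(p[:,2],[50,80,95]))
E
```

```text
t: 16.95
tcp_pos: [595.6, 106.7, 148.3]
ee_rot: [0.998, 0.06, 0.0, -0.0]
wrist_force: [0.1, 0.1, -0.2]
gripper_width: 52.1
t: 17.55
tcp_pos: [595.2, 106.1, 147.6]
ee_rot: [0.998, 0.059, -0.0, 0.0]
wrist_force: [-0.1, -1.4, -0.7]
gripper_width: 27.2
t: 17.95
tcp_pos: [595.1, 106.1, 153.4]
ee_rot: [0.998, 0.059, -0.0, 0.0]
wrist_force: [2.6, -0.4, -8.1]
gripper_width: 27.3
[595.1270321  106.13168071 153.44728193] [ 2.55628865 -0.41755326 -8.14370606]
[180.28841726 180.88073216 181.40552989]
```

View pics/w10.png

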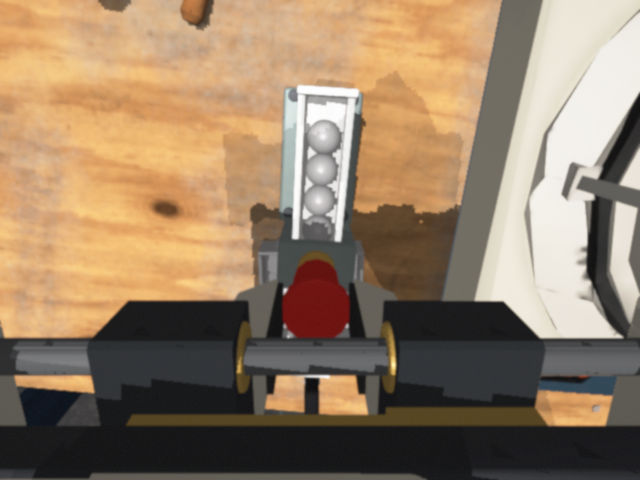

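The knob rose 6 mm with the fingers (top now 180.5) at 8 N, with no slip. I'll pull the rest.

```bash
python3 -m crank '[0,0,0.1,0,0,0,255, 0,0,0.1,0,0,0,255, 0,0,0.1,0,0,0,255, 0,0,0.1,0,0,0,255, 0,0,0.1,0,0,0,255, 0,0,0,0,0,0,255, 0,0,0,0,0,0,255]' 60
python3 - <<'E'
from h import *
o=robot.get_obs();print(o["tcp_pos"],o["wrist_force"])
c=cam("wrist",'w11.png');P=cloud(c)
for q in robot.outline_of("wrist",'plunger_grip')[:1]:
    p=P[q['mask']&(c['depth']>0)];print(np.percentile(p[:,2],[50,80,95]))
E
```

```text
t: 18.75
tcp_pos: [595.0, 106.1, 177.9]
ee_rot: [0.998, 0.06, -0.0, -0.0]
wrist_force: [5.8, -0.5, -17.4]
gripper_width: 27.4
[595.0362286  106.11125663 177.86752124] [  5.77499495  -0.47256506 -17.44084194]
[204.57161154 205.18946049 205.68511652]
```

View pics/w11.png

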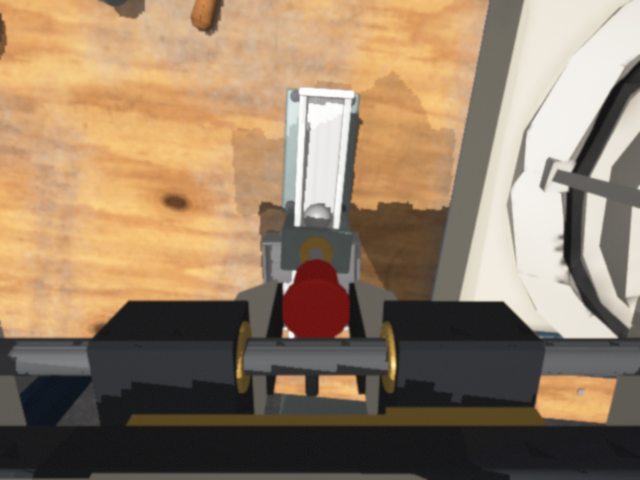

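The knob top reads about 204.8 mm, a rise of 30 mm. The force of 17 N exceeds the spring's 12 N, so the plunger is on its stop, and the balls are running. I'll hold and verify.

```bash
for i in 1 2; do python3 -m crank '[0,0,0,0,0,0,255, 0,0,0,0,0,0,255, 0,0,0,0,0,0,255, 0,0,0,0,0,0,255, 0,0,0,0,0,0,255, 0,0,0,0,0,0,255, 0,0,0,0,0,0,255, 0,0,0,0,0,0,255, 0,0,0,0,0,0,255, 0,0,0,0,0,0,255, 0,0,0,0,0,0,255, 0,0,0,0,0,0,255]'; done
python3 - <<'E'
from h import *
print(robot.get_obs()["wrist_force"])
for n in ("wrist","side","top"):
    c=cam(n,n+"12.png");P=cloud(c)
    for k in range(4): print(n,[(round(r["score"],2),[round(x) for x in r["pixel"]],atz(c,r["pixel"],12).round().tolist()) for r in robot.pinpoint(n,f"ball_{k}_center")[:5]]) if k==0 else 0
    if n=="wrist":
      for q in robot.outline_of("wrist",'plunger_grip')[:1]:
        p=P[q['mask']&(c['depth']>0)];print(np.percentile(p[:,2],[50,80,95]))
im=cv2.imread("pics/side12.png");a=cv2.resize(im[220:340,160:320],None,fx=5,fy=5,interpolation=cv2.INTER_CUBIC);cv2.imwrite("pics/s12c.png",a)
E
```

```text
t: 20.05
tcp_pos: [595.1, 106.1, 177.9]
ee_rot: [0.998, 0.06, -0.0, -0.0]
wrist_force: [4.9, -1.3, -16.6]
gripper_width: 27.5
t: 21.25
tcp_pos: [595.0, 106.1, 177.9]
ee_rot: [0.998, 0.06, -0.0, -0.0]
wrist_force: [5.9, -0.4, -17.3]
gripper_width: 27.2
[  5.88241279  -0.36342541 -17.28104466]
wrist []
[204.52600097 205.16279456 205.65563855]
side []
top [(0.55, [406, 293], [493.0, 99.0, 12.0])]
```

View pics/wrist12.png

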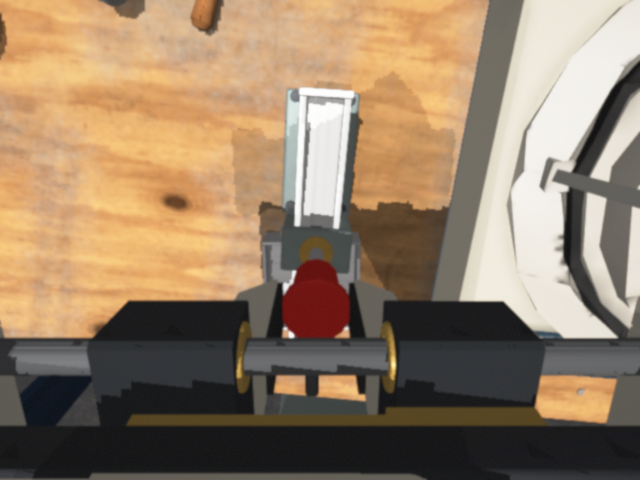

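View pics/s12c.png

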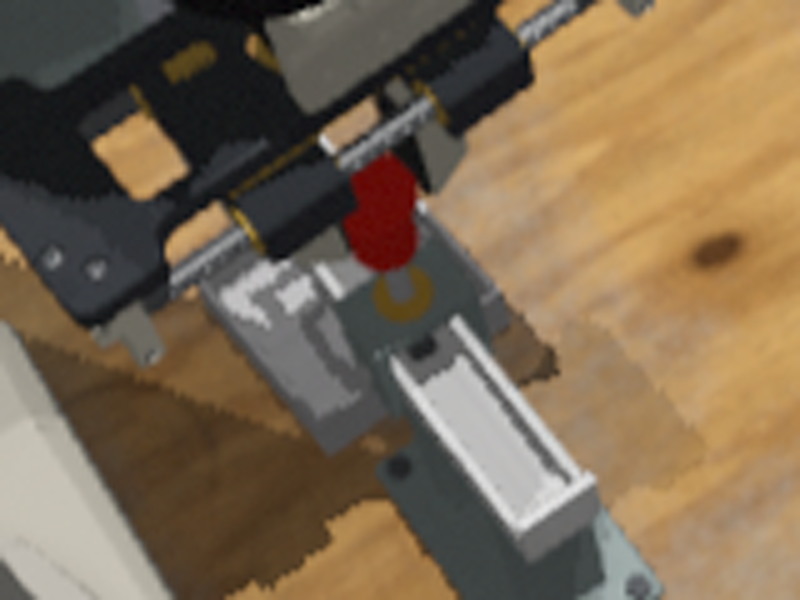

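Run:
```python
import cv2
im=cv2.imread("pics/top12.png");cv2.imwrite("pics/t12c.png",cv2.resize(im[180:340,340:500],None,fx=3.7,fy=3.7,interpolation=cv2.INTER_CUBIC))
```

```text
(no output)
```

View pics/t12c.png

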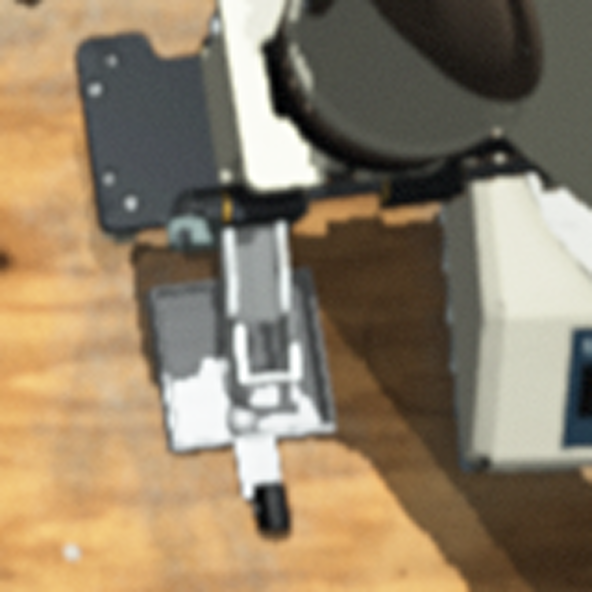

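The channel is empty and balls show at the tray's front edge, at (245,415) and (285,400) in the crop. None are on the table, and the plunger is still up. Handing in.

```bash
python3 -c "
from h import *
print(robot.job_done()); o=robot.get_obs(); print(o['t'],o['tcp_pos'],o['wrist_force'],o['gripper_width'])"
```

```text
the job is handed in; nothing more can be done
None
the job is handed in; nothing more can be done
```

I carried the tray by its handle, stood it on the table under the feeder outlet and let go. Then I gripped the red knob with 60 N, pulled it straight up to its stop and held it there, handing in at about 21.5 s of the 54 s allowed.

**Tray:** after letting go, the wrist camera put the tray centre at about (525, 103) mm. My best estimate of the outlet is (523.5, 102) mm; individual network readings of the outlet scattered by up to about 5 mm.

**Plunger:** the knob top rose from about 174.7 to 204.8 mm, the full 30 mm. The wrist force held steady at about 17 N, more than the spring's 12 N, which fits the plunger resting on its stop. There was no sign of slipping over 2.5 s.

**Balls:** the last pictures show the channel empty and no balls on the table. At least two balls are visible in the front of the tray; the feeder and gripper hide the rest, so I could not count all four. One network ball report, from the top camera, came out slightly to the front of those balls; I took it to be one of them.

**Grip on the knob:** the pads closed on the knob's 30 mm flange instead of its 22 mm neck, with the opening at about 27 mm. With the tool pointing down the long pads reach the flange first. Two earlier closes, one at nominal height and one lower, also stopped at the flange, so I regripped it centred between the pads.

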